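# Measure a bone cast on the sliding-jaw measuring board

### The job

Measure the cannon bone cast, the one with twin knuckles at one end: draw it out of the rack by its knuckles, put it down on the bench clear of the rack and let go. Then take it by the middle of its shaft and lay it lengthways on the measuring board, knuckles towards the tall fixed headboard, and let go of it. Last, slide the movable jaw gently up to the bone, until the bone is squarely held with no gap between headboard and jaw, then let go; leave the other bones, the bottle and the tape where they are.

Things in the scene. Friction and masses are not known exactly. Their poses are not given: they have to be found in the camera images.
- board: Wooden bone-measuring board fixed on the bench, 150 x 380 mm, its top face 20 mm above the bench. Origin: centre of its underside; y runs along the track. At its -y end stands the fixed headboard, 150 mm wide, 25 mm thick, top 105 mm above the bench; its inner face, square to y, is at y = -165 mm. The movable jaw stands on the +y side, its face parallel to the headboard.
- headboard_face (a point): Point on the headboard's inner face, on the middle line of the board, 13 mm above the board's top face (33 mm above the bench). Axes as the board's.
- jaw (a joint): The jaw's place on its track: the gap in m between the headboard's inner face and the jaw's face (0 closed, at most 0.29). Sliding it towards the headboard (board -y) makes it smaller. It does not spring back: about 2 N of sliding friction holds it where it is left. It cannot be lifted off.
- jaw_face (a point): On the upright face plate of the movable jaw, 110 mm wide, 12 mm thick, its top 80 mm above the bench. The point lies on the face that looks to the headboard (board -y), on the middle line, 33 mm above the bench. Axes as the board's.
- jaw_grip (a point): Near the middle of the jaw's wooden hand grip, 66 mm above the bench, 46 mm behind the jaw's face (board +y): an upright block 22 mm wide across the track (board x), 40 mm long along it, its top 78.5 mm above the bench; the carriage below has its top 33.5 mm above the bench. Pinch it from above across the track. Axes as the board's.
- rack: Plywood rack fixed on the bench, 130 mm deep (x), 203 mm wide, 44 mm high: three pigeonholes 66 mm apart along y, 61 mm wide and 39 mm high inside, with no floor (the bones lie on the bench), under one clear plastic cover. Origin: centre of its underside; the open front looks to -x, its edge at x = -65 mm. Each holds one bone cast lying along x, its front end sticking out by 33 to 53 mm.
- cannon_bone: Cream plastic cast of a cannon bone, 170 mm long, 0.1 to 0.2 kg. Origin under its middle, on its underside; x along it, z up as it lies. At the -x end two equal round knuckles side by side, 34 mm wide over both, 26 mm high, x = -85 to -59 mm; at the +x end a flat-faced block 36 mm wide, 26 mm high, 22 mm long. Round shaft 18 mm thick, axis 13 mm up. It starts in a pigeonhole, knuckles out.
- knuckle_end (a point): Tip of the cannon bone's knuckle end: x = -85 mm, on its middle line, 13 mm above its underside. Axes as the bone's.
- thigh_bone: Bystander: cast of a thigh bone, 150 mm long, with a ball beside a block at its front end, in another pigeonhole. Origin under its middle, x along it.
- shin_bone: Bystander: cast of a shin bone, 141 mm long, with one plain wide block (40 mm) at its front end, in another pigeonhole. Origin under its middle, x along it.
- bottle: Bystander: clear plastic bottle, 64 mm across, 200 mm high, standing on the bench. Origin at the centre of its base.
- tape: Bystander: roll of paper tape lying flat, 84 mm across, 24 mm high. Origin at the centre of its underside.
Things that resemble listed ones, but are neither listed nor needed, are in the scene too. Leave any pink look-alike of the cannon_bone alone.

How it is judged:
By the outcome, as a careful person would: the job done as asked, in the order asked, and still so for the second after the job is handed in, with the robot touching nothing.
It also fails if it takes over 69 s, if anything falls off the work surface, if the arm or the gripper's body presses on something with over 40 N, if the wrist force passes 120 N, or if a joint passes its speed limit or range.

### The arm

A 7-joint arm with a two-finger parallel gripper is mounted at the origin on the work surface. World frame = base frame: x ahead of the robot, y to its left, z up, the work surface at z = 0. Lengths are in m, angles in rad, forces in N, time in s.
With the tool pointing down it reaches from about 0.425 to 0.875 m from the base axis. Payload 4.7 kg.
Tool frame: the origin (TCP) lies midway between the tips of the shut fingers; the grasp point (between the pads) lies 19 mm behind it; z points along the fingers, y is the line along which they close (so a half turn about z gives the same grasp; the last joint's range is limited). The gripper opens to 87 mm and grips with 3 to 60 N. Pads are 19 mm wide; open, the fingers measure 117 mm over their backs; the gripper's body (75 mm by 190 mm) begins 51 mm behind the grasp point.
Start: joints at [-1.205, 0.321, -0.07, 1.45, 0.023, 1.371, -0.057], TCP at [0.224, 0.61, 0.223] pointing down, gripper open.
Joint ranges: [-2.86, 2.86], [-0.3, 2.09], [-1.38, 1.24], [0.06, 2.45], [-1.56, 4.7], [0.09, 2.05], [-2.69, 2.69]. Speed limits (rad/s): [2.57, 2.57, 3.14, 3.14, 3.14, 3.14, 3.14].

### API

Orientations are given as a 3x3 rotation matrix whose columns are the frame's x, y, z axes.
In Python, from plant import get_state, imaging, order gives the robot as it stands.
- The arm moves only by the tool move_arm, never from a script. Its argument "steps" is a list of rows, each a list of 7 numbers: the opening in per cent of the stroke, from 0 (shut) to 100 (fully open), then the shift along the tool's x, y, z in m, then the turn, a rotation vector about the tool's x, y, z in degrees. In form: [[claw, dx, dy, dz, rx, ry, rz], ...]. A call has 1 to 5 rows; each row shifts and turns the commanded pose from where the row before left it, along the tool's axes as they then stand; what a row does not reach is not made up. A row lasts 1/10 s, in which the tool goes at most 50 mm and 8.59 degrees, less where a joint would pass 70% of its speed; a pose out of reach is approached as far as the arm can. A call is refused whole if a number of a shift passes 0.05 or a number of a turn 8.59, either way. A call with a gripper value outside its range is refused whole. The fingers move at their own pace and stop on an object; the grip force is fixed at half the most. Time passes only in rows, so rows that do not move let the fingers close. It gives the time, the measured TCP pose, the force, the opening and the grip force at its end, in the units of the state.
- get_state(): the state, without advancing time (a new reading comes with each control period).
- imaging.grab_frame(name): name is "scene" or "top" or "wrist"; returns (picture, depth): 420x560x3 uint8, blue, green, red; 420x560 float32, m along the optical axis (not along the pixel's ray), 0 where there is no reading.
- imaging.calibration(name): a dict with "camera_matrix" (3x3 intrinsics, pixels), "camera_from_world" (4x4, takes a point from world to camera coordinates). Camera axes: x right, y down, z forward; pixel columns grow to the right and rows downward; lengths in m; the calibration is good to about 2 mm. A picture is of the moment at which its call begins: read the wrist's pose just before it. calibration takes no time and is no camera call; for the wrist camera it gives the pose at the moment of the call.
- order.hand_in(): hands the job in; it is judged then, once.
The state is a dict: "clock": time; "joints": joint angles; "joint_velocities": joint speeds; "joint_efforts": joint torques, N m; "position": TCP position; "ee_rot": TCP orientation; "ft_force": force on the tool from outside, world axes, zero at the start; "torque": the same for the moment, N m; "gripper_width": finger opening in m; "grip_force": force on a finger pad.
Only numpy, scipy, OpenCV 4.12 (cv2) and the standard library are available. Lean on these libraries where they do the work, as an engineer would, in place of code of your own. Each camera call takes 0.05 s, during which the arm holds its last target. There are 200 camera calls.

## Working session

There is one attempt and no reset: what is moved stays moved. The work goes in short steps, Python scripts to look and compute and a tool call to move; the robot and the scene stay as the last step left them, time stands still between calls to the robot, and variables do not carry over. Pictures are saved under pics/ and viewed, at most 12 in all, crops included, and the job is handed in when it is done.

Besides the shell and the picture viewer there is one more tool, called as name(argument=value, ...), one argument or row to a line, values as JSON. move_arm: Moves the arm, as the interface text tells. Its arguments: {"type":"object","properties":{"steps":{"type":"array","items":{"type":"array","items":{"type":"number"}}}},"required":["steps"]}

```bash
mkdir -p pics; cat > h.py <<'E'
import numpy as np, cv2
from plant import get_state, imaging, order
def grab(n,name=None):
    c=imaging.calibration(n); p,d=imaging.grab_frame(n)
    if name: cv2.imwrite('pics/'+name+'.png',p)
    np.savez('/tmp/'+n+'.npz',p=p,d=d,K=c['camera_matrix'],T=c['camera_from_world'])
    return p,d
def cloud(n):
    f=np.load('/tmp/'+n+'.npz'); d=f['d'];K=f['K'];T=np.linalg.inv(f['T'])
    v,u=np.indices(d.shape)
    P=np.stack([(u-K[0,2])/K[0,0]*d,(v-K[1,2])/K[1,1]*d,d,np.ones_like(d)],-1)@T.T
    P=P[...,:3]; P[d<=0]=np.nan
    return f['p'],P
def ray(n,u,v,z):
    f=np.load('/tmp/'+n+'.npz');K=f['K'];T=np.linalg.inv(f['T'])
    r=T[:3,:3]@np.linalg.solve(K,[u,v,1]); o=T[:3,3]
    return o+r*(z-o[2])/r[2]
E
python3 - <<'E'
from h import *
grab('top','top1');grab('scene','scene1')
s=get_state();print(s['clock'],s['position'],s['ee_rot'],s['gripper_width'])
E
```

```text
0.1 [0.22386866 0.6097137  0.22159829] [[-9.38746226e-01  3.44608886e-01 -4.88295128e-04]
 [ 3.44609218e-01  9.38744833e-01 -1.62054574e-03]
 [-1.00069936e-04 -1.68955220e-03 -9.99998568e-01]] 0.08705211794065701
```

View pics/top1.png

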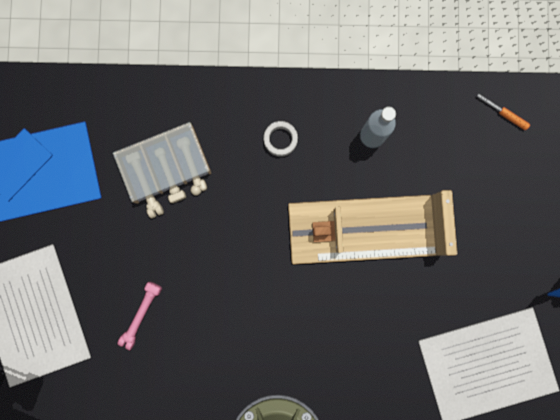

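View pics/scene1.png

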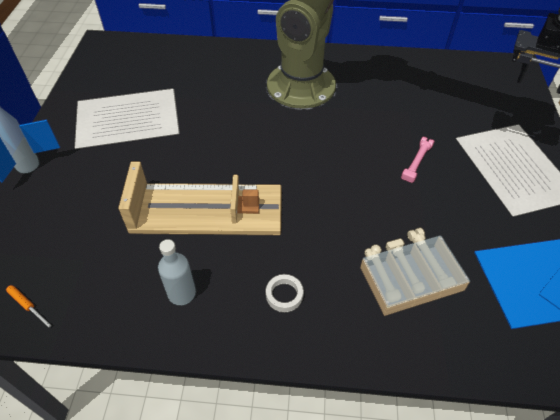

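The top view shows the rack at about (162,162). Its three bone ends are at (154,208), (177,196) and (199,187), and the pink look-alike is at (140,315). The board is at (372,228) with the headboard at its right end. I'll enlarge the rack to tell the cream bone ends apart.

```bash
python3 - <<'E'
from h import *
p,P=cloud('top'); q,Q=cloud('scene')
a=cv2.resize(p[110:230,100:225],None,fx=4.6,fy=4.6,interpolation=cv2.INTER_CUBIC)[:,:575]
b=cv2.resize(q[220:320,350:480],None,fx=4,fy=4,interpolation=cv2.INTER_CUBIC)
cv2.imwrite('pics/c1.png',a); cv2.imwrite('pics/c2.png',b)
np.set_printoptions(precision=4,suppress=True)
for (u,v,z) in [(115,152,.044),(193,124,.044),(210,172,.044),(131,202,.044),(154,208,.02),(177,196,.02),(199,187,.02)]: print(u,v,ray('top',u,v,z),P[v,u])
# board top
m=(abs(P[...,2]-.02)<.004)&(P[...,1]<0.1)&(P[...,1]>-.6)&(P[...,0]>.2)&(p[...,2]>90)
pts=P[m][:,:2].astype(np.float32); print(len(pts),cv2.minAreaRect(pts))
m=(abs(P[...,2]-.105)<.006)&(P[...,1]<0)&(P[...,1]>-.8)&(p[...,2]>90)
pts=P[m][:,:2].astype(np.float32); print('head',len(pts),cv2.minAreaRect(pts))
m=(abs(P[...,2]-.08)<.006)&(P[...,1]<0.2)&(P[...,1]>-.5)&(p[...,2]>60)
pts=P[m][:,:2].astype(np.float32); print('jaw',len(pts),cv2.minAreaRect(pts))
E
```

```text
115 152 [0.7048 0.4151 0.044 ] [0.7052 0.4159 0.0416]
193 124 [0.7788 0.2252 0.044 ] [ 0.7904  0.2337 -0.0002]
210 172 [0.6599 0.1794 0.044 ] [0.6646 0.1839 0.0151]
131 202 [0.5818 0.3705 0.044 ] [ 0.5864  0.3849 -0.0018]
154 208 [0.5704 0.32   0.02  ] [0.57   0.3188 0.0247]
177 196 [0.6017 0.2637 0.02  ] [0.6015 0.2633 0.0217]
199 187 [0.6254 0.2095 0.02  ] [0.6261 0.2104 0.015 ]
7259 ((0.6408607363700867, -0.2866901457309723), (0.35983163118362427, 0.6513330340385437), 4.952223300933838)
head 697 ((0.544083833694458, -0.385446697473526), (0.1485048532485962, 0.02705746702849865), 5.032674789428711)
jaw 506 ((0.5724235773086548, -0.2664572298526764), (0.3029046356678009, 0.2984750270843506), 64.50557708740234)
```

View pics/c1.png

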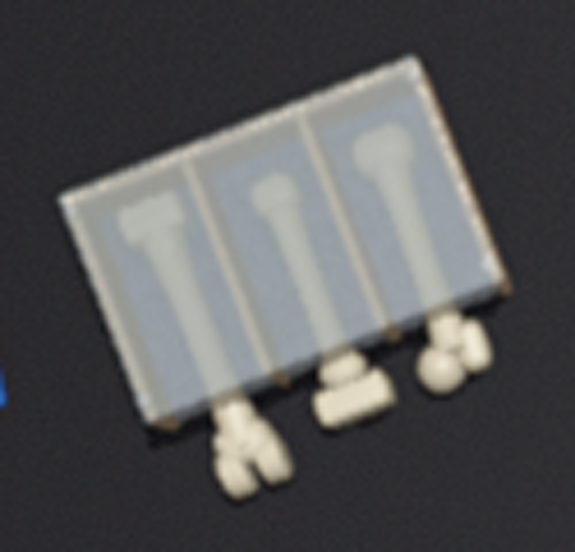

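The left one, at top-view pixel (154,208), is the cannon bone: it has two equal knuckles side by side. The middle one (177,196) has a plain wide block, so it's the shin. The right one (199,187) has a ball beside a block, so it's the thigh. The one at (140,315) is the pink decoy. Next I'll work out the poses.

```bash
cat >> h.py <<'E'
np.set_printoptions(precision=4,suppress=True)
def rect(P,m):
    pts=P[m][:,:2].astype(np.float32); return len(pts),cv2.minAreaRect(pts)
E
python3 - <<'E'
from h import *
p,P=cloud('top'); q,Q=cloud('scene')
c=lambda x,y:(100+x/4.6,110+y/4.6)
R=[ray('top',*c(*a),.044)[:2] for a in [(65,200),(415,58),(505,290),(150,423)]]
print(R); 
f=R[2]-R[3]; b=R[1]-R[0]; print('front',np.degrees(np.arctan2(-f[0],f[1])),np.linalg.norm(f),np.degrees(np.arctan2(b[0],-b[1])))
tip=ray('top',*c(256,488),.013); far=ray('top',*c(150,213),.02); print(tip,far,far-tip,np.linalg.norm(far-tip),np.degrees(np.arctan2((far-tip)[1],(far-tip)[0])))
for n,(a,A) in dict(top=(p,P),scene=(q,Q)).items():
    m=(A[...,2]>.008)&(A[...,2]<.03)&(np.hypot(A[...,0]-.57,A[...,1]-.32)<.032)
    print('knuck',n,rect(A,m),A[m].max(0),A[m].min(0))
    pk=(a[...,2].astype(int)-a[...,1]>60)&(A[...,1]>.2)&(A[...,0]<.5)&(A[...,2]<.05)
    print('pink',rect(A,pk))
    # board: region
    w=(a[...,2].astype(int)-a[...,0]>35)&(A[...,0]>.4)&(A[...,0]<.7)&(A[...,1]<.06)&(A[...,1]>-.45)
    print('board',rect(A,w&(abs(A[...,2]-.02)<.005)))
    print('head',rect(A,w&(abs(A[...,2]-.105)<.005)))
    print('jawplate',rect(A,w&(abs(A[...,2]-.08)<.004)&(A[...,1]>-.3)))
    print('grip',rect(A,w&(A[...,2]>.06)&(A[...,2]<.09)&(A[...,2]>.0)&(a[...,2]<150)&(A[...,1]>-.25)))
E
```

```text
[array([0.701 , 0.4171]), array([0.7821, 0.2322]), array([0.6573, 0.1799]), array([0.582 , 0.3666])]
front -158.03862214438843 0.2012966645605681 23.681098677313035
[0.5507 0.3169 0.013 ] [0.6996 0.3788 0.02  ] [0.1488 0.0619 0.007 ] 0.16132386181840164 22.568913183418264
knuck top (234, ((0.5755752921104431, 0.323453813791275), (0.050783369690179825, 0.033884331583976746), 23.868480682373047)) [0.6012 0.3417 0.0298] [0.5477 0.2997 0.0084]
pink (612, ((0.30637845396995544, 0.3489537239074707), (0.03912530839443207, 0.16747502982616425), 65.17250061035156))
board (6036, ((0.5285845398902893, -0.1982589215040207), (0.14987996220588684, 0.3565942645072937), 4.622575283050537))
head (643, ((0.5436854362487793, -0.3854817748069763), (0.14770503342151642, 0.02705746702849865), 5.032674312591553))
jawplate (320, ((0.521521806716919, -0.10860233753919601), (0.10684899985790253, 0.06521826982498169), 4.383729934692383))
grip (75, ((0.5188608765602112, -0.10317861288785934), (0.10221868008375168, 0.05406226962804794), 4.7483673095703125))
knuck scene (179, ((0.5722922682762146, 0.3208605647087097), (0.038056422024965286, 0.03550954908132553), 23.797019958496094)) [0.592  0.3377 0.0297] [0.5527 0.2996 0.0085]
pink (418, ((0.3075404167175293, 0.3459312617778778), (0.03448383882641792, 0.16940350830554962), 65.31209564208984))
board (4690, ((0.5308590531349182, -0.21030165255069733), (0.1550515592098236, 0.3790891170501709), 4.827876091003418))
head (487, ((0.5460787415504456, -0.3860733211040497), (0.15015079081058502, 0.026791561394929886), 5.026891231536865))
jawplate (282, ((0.5227627158164978, -0.10914585739374161), (0.10988088697195053, 0.06587518751621246), 4.601036071777344))
grip (111, ((0.5195706486701965, -0.10641247034072876), (0.11043868958950043, 0.05967158451676369), 10.309258460998535))
```

move_arm(
  steps=[
    [52,-0.042,-0.0156,0.007,0,0,0],
    [52,-0.042,-0.0156,0.007,0,0,0],
    [52,-0.042,-0.0156,0.007,0,0,0],
    [52,-0.042,-0.0156,0.007,0,0,0],
    [52,-0.042,-0.0156,0.007,0,0,0],
  ],
)

```text
clock: 0.6
position: [0.3953, 0.4631, 0.1869]
ee_rot: [[-0.939, 0.344, -0.0], [0.344, 0.939, -0.0], [0.0, -0.0, -1.0]]
ft_force: [0.6, 0.9, 0.3]
gripper_width: 0.0552
grip_force: 0.0
```

move_arm(
  steps=[
    [52,-0.042,-0.0156,0.007,0,0,0],
    [52,-0.042,-0.0156,0.007,0,0,0],
    [52,-0.042,-0.0156,0.007,0,0,0],
    [52,-0.042,-0.0156,0.007,0,0,0],
    [52,-0.042,-0.0156,0.007,0,0,0],
  ],
)

```text
clock: 1.1
position: [0.5654, 0.3176, 0.1519]
ee_rot: [[-0.939, 0.344, -0.0], [0.344, 0.939, -0.0], [0.0, -0.0, -1.0]]
ft_force: [0.3, -0.7, -0.5]
gripper_width: 0.0451
grip_force: 0.0
```

move_arm(
  steps=[
    [52,0,0,0,0,0,8.55],
    [52,0,0,0,0,0,8.55],
    [52,0,0,0,0,0,8.55],
    [52,0,0,0,0,0,8.55],
    [52,0,0,0,0,0,8.55],
  ],
)

```text
clock: 1.6
position: [0.5642, 0.3188, 0.1519]
ee_rot: [[-0.45, 0.893, -0.001], [0.893, 0.45, -0.001], [-0.0, -0.001, -1.0]]
ft_force: [0.5, 0.4, 0.0]
gripper_width: 0.0454
grip_force: 0.0
```

move_arm(
  steps=[
    [52,0,0,0,0,0,8.55],
    [52,0,0,0,0,0,8.55],
    [52,0,0,0,0,0,8.55],
    [52,0,0,0,0,0,8.55],
    [52,0,0,0,0,0,8.55],
  ],
)

```text
clock: 2.1
position: [0.5641, 0.319, 0.152]
ee_rot: [[0.276, 0.961, -0.001], [0.961, -0.276, -0.001], [-0.001, -0.001, -1.0]]
ft_force: [-0.5, -0.1, -0.7]
gripper_width: 0.045
grip_force: 0.0
```

move_arm(
  steps=[
    [52,0,0,0,0,0,8.55],
    [52,0,0,0,0,0,8.55],
    [52,0,0,0,0,0,8.55],
    [52,0,0,0,0,0,8.55],
    [52,0,0,0,0,0,8.55],
  ],
)

```text
clock: 2.6
position: [0.5642, 0.3189, 0.152]
ee_rot: [[0.855, 0.519, -0.001], [0.519, -0.855, -0.001], [-0.001, 0.0, -1.0]]
ft_force: [-0.0, -0.1, 0.0]
gripper_width: 0.0452
grip_force: 0.0
```

move_arm(
  steps=[
    [52,0,0,0,0,0,8.55],
    [52,0,0,0,0,0,0],
  ],
)

```text
clock: 2.8
position: [0.5642, 0.3189, 0.152]
ee_rot: [[0.92, 0.391, -0.001], [0.391, -0.92, -0.001], [-0.001, 0.001, -1.0]]
ft_force: [0.1, 0.2, 0.5]
gripper_width: 0.0455
grip_force: 0.0
```

```bash
cat >> h.py <<'E'
def st():
    s=get_state(); r=np.array(s['ee_rot']); print('t',round(s['clock'],2),'pos',np.array(s['position']),'yang',np.degrees(np.arctan2(r[1,1],r[0,1])),'zax',r[:,2],'w',s['gripper_width'],'F',np.array(s['ft_force']),'g',s['grip_force'],'j7',s['joints'][6])
    return s
def go(x,y,z,yang=None):
    "shift in tool axes to a world target, for a vertical tool; turn first"
    s=get_state(); r=np.array(s['ee_rot']); print('shift',r.T@(np.array([x,y,z])-s['position']))
    if yang is not None: print('turn',(np.degrees(np.arctan2(r[1,1],r[0,1]))-yang+180)%360-180)
E
python3 - <<'E'
from h import *
st(); grab('wrist','w1')
E
```

```text
t 2.8 pos [0.5642 0.3189 0.152 ] yang -66.97170028320033 zax [-0.0006 -0.0008 -1.    ] w 0.04548071756223877 F [0.1133 0.1623 0.5302] g 0.0 j7 -1.5738070930672232
```

View pics/w1.png

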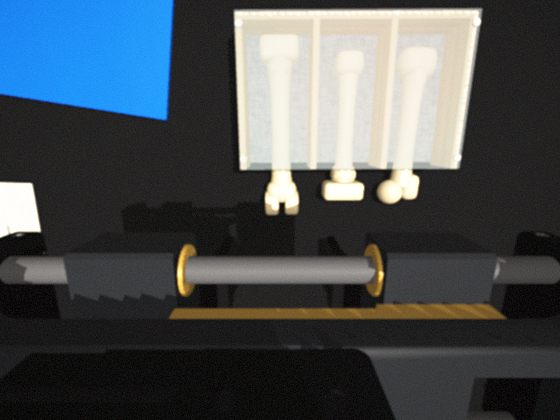

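The wrist view shows the cannon bone at the left: knuckle tips at (282,213), shaft running up to its block at (280,45). The shin is at (343,190) and the thigh at (398,190).

```bash
python3 - <<'E'
from h import *
t=ray('wrist',282,213,.010)[:2]; f=ray('wrist',280,36,.02)[:2]; k=ray('wrist',281.5,195,.02)[:2]
d=f-t; print(t,f,k,np.linalg.norm(d),np.degrees(np.arctan2(d[1],d[0])))
p,P=cloud('wrist')
m=(P[...,2]>.008)&(P[...,2]<.032)&(np.hypot(P[...,0]-.57,P[...,1]-.32)<.03); print(rect(P,m))
s0=ray('wrist',323,195,.02)[:2]; print('shin left corner rel',s0-t, ray('wrist',323,200,.005)[:2]-t)
u=d/np.linalg.norm(d); print('target',t+.013*u,'lat',np.cross(u,s0-t),'along',u@(s0-t))
go(*(t+.013*u),.004,np.degrees(np.arctan2(d[1],d[0]))-90)
E
```

```text
[0.5543 0.3122] [0.7085 0.3801] [0.574  0.3213] 0.16850150673143477 23.75355264602964
(1140, ((0.5754930973052979, 0.32248711585998535), (0.04636314511299133, 0.033462733030319214), 22.99603843688965))
shin left corner rel [ 0.0365 -0.0304] [ 0.0297 -0.0359]
target [0.5662 0.3175] lat -0.04249150032829426 along 0.021162336270379174
shift [0.0014 0.0021 0.1481]
turn -0.5190080347249761<stdin>:7: DeprecationWarning: Arrays of 2-dimensional vectors are deprecated. Use arrays of 3-dimensional vectors instead. (deprecated in NumPy 2.0)
```

move_arm(
  steps=[
    [52,-0.001,0.001,0.035,0,0,0],
    [52,0,0,0.035,0,0,0],
    [52,0,0,0.035,0,0,0],
    [52,0,0,0.025,0,0,0],
    [52,0,0,0.016,0,0,0],
  ],
)

```text
clock: 3.35
position: [0.5625, 0.3171, 0.004]
ee_rot: [[0.919, 0.394, -0.003], [0.394, -0.919, -0.002], [-0.003, 0.0, -1.0]]
ft_force: [-0.9, -1.3, -0.6]
gripper_width: 0.0449
grip_force: 0.0
```

move_arm(
  steps=[
    [30,0,0,0,0,0,0],
    [20,0,0,0,0,0,0],
    [20,0,0,0,0,0,0],
    [20,0,0,0,0,0,0],
    [20,0,0,0,0,0,0],
  ],
)

```text
clock: 3.85
position: [0.5647, 0.3182, 0.0078]
ee_rot: [[0.92, 0.392, 0.002], [0.392, -0.92, 0.001], [0.002, -0.001, -1.0]]
ft_force: [0.8, 1.1, 2.5]
gripper_width: 0.0337
grip_force: 30.0
```

move_arm(
  steps=[
    [20,-0.01,0,0,0,0,0],
    [20,-0.015,0,0,0,0,0],
    [20,-0.015,0,0,0,0,0],
    [20,-0.015,0,0,0,0,0],
    [20,-0.015,0,0,0,0,0],
  ],
)

```text
clock: 4.35
position: [0.5, 0.2906, 0.0077]
ee_rot: [[0.92, 0.392, 0.003], [0.392, -0.92, 0.002], [0.003, -0.001, -1.0]]
ft_force: [1.8, 1.1, 3.3]
gripper_width: 0.0339
grip_force: 30.0
```

move_arm(
  steps=[
    [20,-0.02,0,0,0,0,0],
    [20,-0.02,0,0,0,0,0],
    [20,-0.02,0,0,0,0,0],
    [20,-0.02,0,0,0,0,0],
    [20,-0.015,0,0,0,0,0],
  ],
)

```text
clock: 4.85
position: [0.4123, 0.2536, 0.0077]
ee_rot: [[0.92, 0.392, 0.003], [0.392, -0.92, 0.003], [0.004, -0.002, -1.0]]
ft_force: [1.4, 0.5, 2.4]
gripper_width: 0.0337
grip_force: 30.0
```

```bash
python3 - <<'E'
from h import *
st(); grab('scene'); p,_=cloud('scene')
cv2.imwrite('pics/c3.png',cv2.resize(p[120:320,330:530],None,fx=2.8,fy=2.8))
E
```

```text
t 4.85 pos [0.4123 0.2536 0.0077] yang -66.93981010301373 zax [ 0.0028  0.0028 -1.    ] w 0.0336917958756864 F [1.4317 0.463  2.3625] g 29.951359927654266 j7 -1.6515120709904754
```

View pics/c3.png

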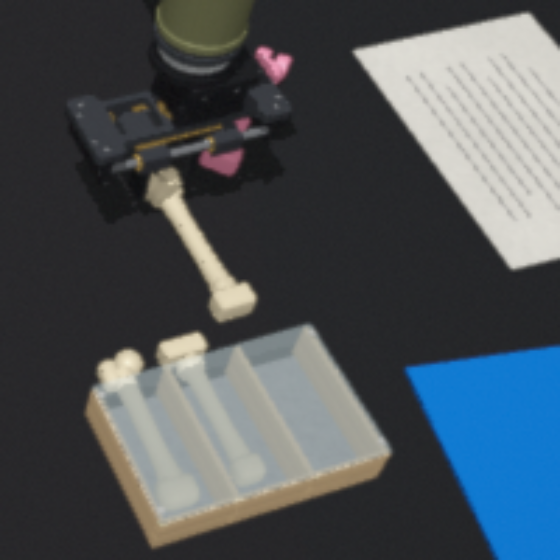

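The bone is out of the rack, with its block at crop (233,300) clear of the rack front and its knuckles in the fingers. I'll let go, rise and look.

move_arm(
  steps=[
    [50,0,0,0,0,0,0],
    [50,0,0,0,0,0,0],
    [50,0,0,0,0,0,0],
    [50,0,0,-0.02,0,0,0],
    [50,0,0,-0.04,0,0,0],
  ],
)

```text
clock: 5.4
position: [0.41, 0.2512, 0.0645]
ee_rot: [[0.92, 0.391, -0.005], [0.391, -0.92, -0.006], [-0.007, 0.003, -1.0]]
ft_force: [0.1, 0.2, -0.3]
gripper_width: 0.0432
grip_force: 0.0
```

move_arm(
  steps=[
    [50,0.01,0,-0.04,0,0,0],
    [50,0.03,0,-0.03,0,0,0],
    [50,0.03,0,0,0,0,0],
    [50,0,0,0,0,0,0],
  ],
)

```text
clock: 5.8
position: [0.4801, 0.2819, 0.1375]
ee_rot: [[0.92, 0.391, 0.004], [0.391, -0.92, 0.001], [0.004, 0.001, -1.0]]
ft_force: [-0.5, -0.1, -0.5]
gripper_width: 0.0434
grip_force: 0.0
```

```bash
python3 - <<'E'
from h import *
st(); grab('top');grab('scene');grab('wrist')
for n in ('top','scene','wrist'):
    p,P=cloud(n); u=np.array([.92,.391]);w=np.array([-.391,.92]); r=P[...,:2]-[.475,.28]
    m=(P[...,2]>.006)&(P[...,2]<.032)&(abs(r@u)<.11)&(abs(r@w)<.04)&(p[...,1]>90)
    print(n,rect(P,m),P[m].max(0),P[m].min(0))
p,_=cloud('top'); cv2.imwrite('pics/c4.png',cv2.resize(p[100:380,60:340],None,fx=2,fy=2))
E
```

```text
t 5.8 pos [0.4801 0.2819 0.1375] yang -66.98232078711243 zax [ 0.0044  0.0006 -1.    ] w 0.043369100028194364 F [-0.5466 -0.0555 -0.5151] g 0.0 j7 -1.6526664985848003
top (344, ((0.47574499249458313, 0.2822020947933197), (0.16957604885101318, 0.03558879345655441), 23.765323638916016)) [0.5583 0.3299 0.0309] [0.3929 0.2352 0.007 ]
scene (585, ((0.47860589623451233, 0.28250396251678467), (0.1705053746700287, 0.034997131675481796), 23.253740310668945)) [0.5603 0.3306 0.0318] [0.3964 0.2348 0.0063]
wrist (3109, ((0.48988375067710876, 0.2893953323364258), (0.13875548541545868, 0.03503115102648735), 22.079111099243164)) [0.5592 0.3301 0.0277] [0.424  0.2471 0.0087]
```

View pics/c4.png

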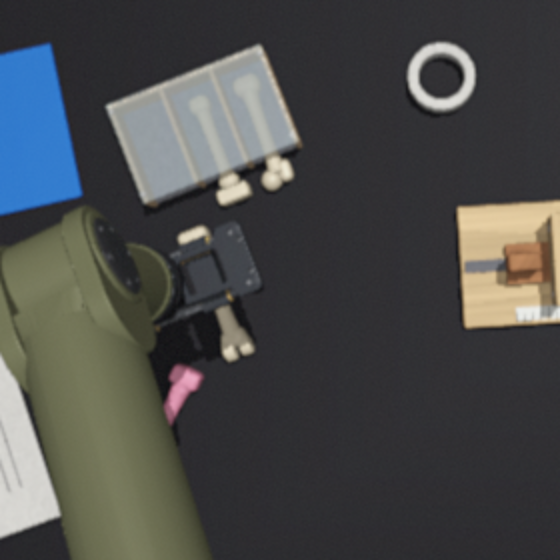

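The bone lies on the bench, clear of the rack. Its block is at crop (192,235), its knuckles at (238,352), and the shaft is under the gripper. The pink bone and the other two haven't moved.

move_arm(
  steps=[
    [52,-0.003,-0.0015,0.03,0,0,-0.5],
    [52,0,0,0.035,0,0,0],
    [52,0,0,0.03,0,0,0],
    [52,0,0,0.022,0,0,0],
    [52,0,0,0.014,0,0,0],
  ],
)

```text
clock: 6.45
position: [0.4709, 0.2795, 0.0032]
ee_rot: [[0.917, 0.399, -0.004], [0.399, -0.917, -0.002], [-0.004, 0.001, -1.0]]
ft_force: [-0.2, -0.7, -0.6]
gripper_width: 0.045
grip_force: 0.0
```

move_arm(
  steps=[
    [52,0,0,0,0,0,0],
    [5,0,0,0,0,0,0],
    [5,0,0,0,0,0,0],
    [5,0,0,0,0,0,0],
    [5,0,0,0,0,0,0],
  ],
)

```text
clock: 6.95
position: [0.4738, 0.2812, 0.0065]
ee_rot: [[0.917, 0.4, 0.001], [0.4, -0.917, 0.001], [0.002, -0.001, -1.0]]
ft_force: [0.5, 1.1, 0.1]
gripper_width: 0.0211
grip_force: 0.0
```

move_arm(
  steps=[
    [5,0,0,0,0,0,0],
    [5,0,0,0,0,0,0],
    [5,0,0,0,0,0,0],
  ],
)

```text
clock: 7.25
position: [0.4737, 0.2811, 0.0063]
ee_rot: [[0.917, 0.4, 0.001], [0.4, -0.917, 0.001], [0.001, -0.0, -1.0]]
ft_force: [-1.8, 0.6, 6.0]
gripper_width: 0.0171
grip_force: 30.0
```

move_arm(
  steps=[
    [5,0,0,-0.015,0,0,0],
    [5,0,0,-0.025,0,0,0],
    [5,0,0,-0.03,0,0,0],
    [5,0,0,-0.035,0,0,0],
    [5,0,0,-0.03,0,0,0],
  ],
)

```text
clock: 7.75
position: [0.4733, 0.2805, 0.1427]
ee_rot: [[0.917, 0.399, 0.001], [0.399, -0.917, 0.0], [0.001, -0.0, -1.0]]
ft_force: [0.4, 0.1, -1.6]
gripper_width: 0.0168
grip_force: 30.0
```

move_arm(
  steps=[
    [5,-0.007,0.0225,0,0,0,0],
    [5,-0.0115,0.037,0,0,0,0],
    [5,-0.0115,0.037,0,0,0,0],
    [5,-0.0115,0.037,0,0,0,0],
    [5,-0.0115,0.037,0,0,0,0],
  ],
)

```text
clock: 8.25
position: [0.4925, 0.1016, 0.141]
ee_rot: [[0.917, 0.399, 0.0], [0.399, -0.917, 0.001], [0.0, -0.0, -1.0]]
ft_force: [0.3, -1.0, -1.1]
gripper_width: 0.0169
grip_force: 30.0
```

move_arm(
  steps=[
    [5,-0.0115,0.037,0,0,0,0],
    [5,-0.0115,0.037,0,0,0,0],
    [5,-0.0115,0.037,0,0,0,0],
    [5,-0.0115,0.037,0,0,0,0],
    [5,-0.0115,0.037,0,0,0,0],
  ],
)

```text
clock: 8.75
position: [0.5137, -0.0908, 0.1411]
ee_rot: [[0.917, 0.399, 0.001], [0.399, -0.917, 0.001], [0.001, -0.001, -1.0]]
ft_force: [0.6, 0.6, -0.6]
gripper_width: 0.0168
grip_force: 30.0
```

move_arm(
  steps=[
    [5,-0.0115,0.037,0,0,0,0],
    [5,-0.0115,0.037,0,0,0,0],
    [5,-0.0115,0.037,0,0,0,0],
    [5,-0.0115,0.037,0,0,0,0],
    [5,-0.011,0.0365,0,0,0,0],
  ],
)

```text
clock: 9.25
position: [0.5352, -0.2824, 0.1409]
ee_rot: [[0.917, 0.4, -0.0], [0.4, -0.917, 0.001], [0.0, -0.001, -1.0]]
ft_force: [0.3, 0.5, -0.5]
gripper_width: 0.0168
grip_force: 30.0
```

move_arm(
  steps=[
    [5,0,0,0,0,0,-4.3],
    [5,0,0,0,0,0,-8],
    [5,0,0,0,0,0,-8],
    [5,0,0,0,0,0,-8],
    [5,0,0,0,0,0,-8],
  ],
)

```text
clock: 9.75
position: [0.535, -0.2811, 0.1408]
ee_rot: [[0.498, 0.867, -0.0], [0.867, -0.498, 0.0], [0.0, -0.001, -1.0]]
ft_force: [-0.0, 0.8, -0.9]
gripper_width: 0.017
grip_force: 30.0
```

move_arm(
  steps=[
    [5,0,0,0,0,0,-8],
    [5,0,0,0,0,0,-8],
    [5,0,0,0,0,0,-8],
    [5,0,0,0,0,0,-8],
    [5,0,0,0,0,0,-3],
  ],
)

```text
clock: 10.25
position: [0.5351, -0.2811, 0.141]
ee_rot: [[-0.088, 0.996, -0.0], [0.996, 0.088, 0.0], [0.0, -0.0, -1.0]]
ft_force: [-0.3, -0.9, -1.6]
gripper_width: 0.0171
grip_force: 30.0
```

```bash
python3 - <<'E'
from h import *
s=st(); grab('wrist','w2'); grab('scene')
p,P=cloud('scene')
cv2.imwrite('pics/c5.png',cv2.resize(p[80:280,90:330],None,fx=3,fy=3))
yb=np.array([-.0854,.9963]); xb=np.array([.9963,.0854]); h=np.array([.545,-.386])+.0125*yb
r=np.array(s['position'][:2])-h; print('board rel',r@xb,r@yb)
go(.536,-.2808,.13,4.9)
E
```

```text
t 10.25 pos [ 0.5351 -0.2811  0.141 ] yang 5.067343514512416 zax [-0.0002  0.0004 -1.    ] w 0.017104097431589235 F [-0.3197 -0.8644 -1.56  ] g 29.999362528324127 j7 0.7017458886423725
board rel -0.000949170463044901 0.09288549112130563
shift [0.0002 0.0009 0.0109]
turn -0.06614555875299288
```

View pics/c5.png

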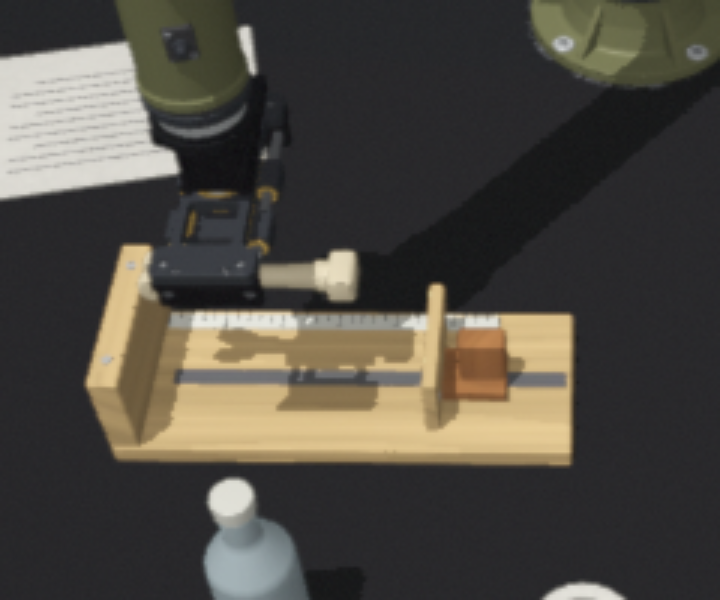

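View pics/w2.png

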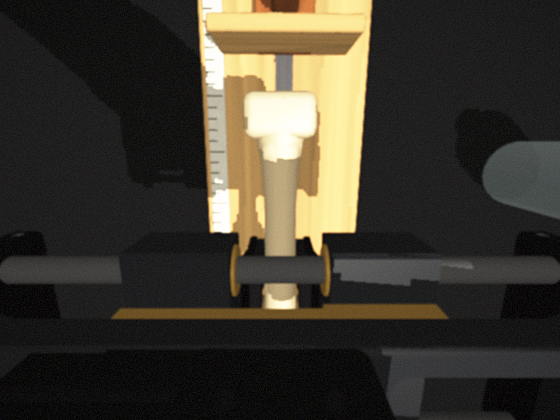

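The bone is held level and in line with the track. Its block is at wrist (280,115) over the slot, and its knuckles are just short of the headboard. Lowering it now.

move_arm(
  steps=[
    [5,0.005,0.001,0.02,0,0,0],
    [5,0,0,0.03,0,0,0],
    [5,0,0,0.025,0,0,0],
    [5,0,0,0.015,0,0,0],
    [5,0,0,0.008,0,0,0],
  ],
)

```text
clock: 10.85
position: [0.5352, -0.2758, 0.0413]
ee_rot: [[-0.084, 0.996, -0.002], [0.997, 0.084, 0.001], [0.001, -0.002, -1.0]]
ft_force: [-0.3, 0.6, -0.7]
gripper_width: 0.017
grip_force: 30.0
```

move_arm(
  steps=[
    [5,0,0,0.006,0,0,0],
    [5,0,0,0.005,0,0,0],
    [5,0,0,0.002,0,0,0],
    [5,0,0,0.002,0,0,0],
    [5,0,0,0,0,0,0],
  ],
)

```text
clock: 11.35
position: [0.5362, -0.2762, 0.0278]
ee_rot: [[-0.084, 0.996, 0.001], [0.996, 0.084, -0.0], [-0.0, 0.001, -1.0]]
ft_force: [-0.1, -0.2, -1.1]
gripper_width: 0.0171
grip_force: 30.0
```

move_arm(
  steps=[
    [5,0,0,0.001,0,0,0],
    [5,0,0,0.001,0,0,0],
    [5,0,0,0,0,0,0],
  ],
)

```text
clock: 11.65
position: [0.5363, -0.2763, 0.0263]
ee_rot: [[-0.085, 0.996, 0.001], [0.996, 0.085, 0.0], [0.0, 0.001, -1.0]]
ft_force: [-0.7, 1.8, 4.3]
gripper_width: 0.0171
grip_force: 30.0
```

move_arm(
  steps=[
    [50,0,0,0,0,0,0],
    [50,0,0,0,0,0,0],
    [50,0,0,0,0,0,0],
    [50,0,0,0,0,0,0],
    [50,0,0,-0.02,0,0,0],
  ],
)

```text
clock: 12.15
position: [0.534, -0.275, 0.0432]
ee_rot: [[-0.085, 0.996, -0.005], [0.996, 0.085, 0.002], [0.002, -0.005, -1.0]]
ft_force: [0.3, 1.0, -0.6]
gripper_width: 0.0423
grip_force: 0.0
```

move_arm(
  steps=[
    [50,0,0,-0.03,0,0,0],
    [50,0,0,-0.04,0,0,0],
    [50,0,0,-0.04,0,0,0],
    [50,0,0,0,0,0,0],
  ],
)

```text
clock: 12.55
position: [0.5392, -0.2783, 0.1616]
ee_rot: [[-0.084, 0.996, 0.01], [0.996, 0.084, -0.003], [-0.004, 0.01, -1.0]]
ft_force: [0.4, 0.2, 1.2]
gripper_width: 0.0436
grip_force: 0.0
```

```bash
python3 - <<'E'
from h import *
s=st(); grab('wrist'); grab('scene'); grab('top')
yb=np.array([-.0854,.9963]); xb=np.array([.9963,.0854]); h=np.array([.545,-.386])+.0125*yb
for n in ('scene','top','wrist'):
    p,P=cloud(n); r=P[...,:2]-h; X=r@xb; Y=r@yb; Z=P[...,2]
    B=np.dstack([X,Y,Z])
    a=(abs(X)<.06)&(Z>.026)&(Z<.055)&(Y>.004)&(Y<.21)
    print(n,'bone',rect(B,a))
    a=(abs(X)<.06)&(abs(Z-.08)<.004)&(Y>.2)&(Y<.34)
    g=a&(abs(X)<.02)&(Y>.25); pl=a&(Y<.25)
    for q in (pl,g): 
        if q.sum(): print(q.sum(),np.nanpercentile(X[q],[2,50,98]),np.nanpercentile(Y[q],[2,50,98]))
p,_=cloud('scene'); cv2.imwrite('pics/c6.png',cv2.resize(p[120:260,100:300],None,fx=4,fy=4))
E
```

```text
t 12.55 pos [ 0.5392 -0.2783  0.1616] yang 4.825105926362822 zax [ 0.01   -0.0033 -0.9999] w 0.0436325118717893 F [0.3585 0.2046 1.1889] g 0.0 j7 0.6814604379761304
scene bone (675, ((0.0009083598852157593, 0.10610488802194595), (0.11102002114057541, 0.19841939210891724), 0.09691153466701508))
162 [-0.0508  0.0044  0.0546] [0.2325 0.2384 0.2442]
111 [-0.0096  0.002   0.0132] [0.2589 0.2783 0.2961]
top bone (414, ((0.0002581425942480564, 0.1317175030708313), (0.08845417946577072, 0.11045407503843307), 35.717594146728516))
219 [-0.0524  0.0012  0.0525] [0.2332 0.2392 0.245 ]
112 [-0.0092  0.0005  0.01  ] [0.2603 0.2792 0.2972]
wrist bone (3244, ((-0.0009796079248189926, 0.11323820054531097), (0.14501900970935822, 0.035665158182382584), 89.41572570800781))
2672 [-0.0509  0.0003  0.0535] [0.2309 0.2363 0.2424]
157 [-0.0078  0.0018  0.0108] [0.2575 0.2594 0.2612]
```

View pics/c6.png

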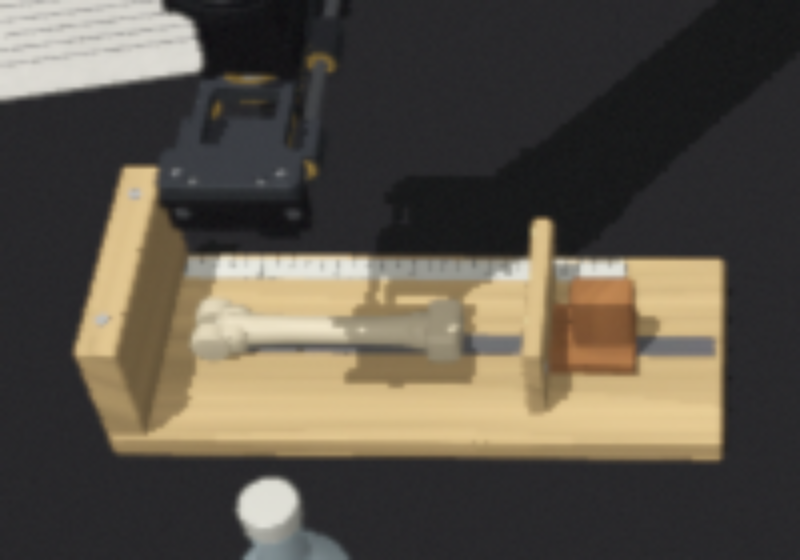

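The bone lies along the middle of the board: knuckles at crop (215,330), block at (440,330), and the jaw plate at (538,320). It is off the middle line by about 1 mm and within 1° of square. Now to the jaw grip.

move_arm(
  steps=[
    [50,0.04,0,0,0,0,0],
    [50,0.045,0,0,0,0,0],
    [50,0.045,0,0,0,0,0],
    [50,0.04,0,0,0,0,0],
    [50,0.012,-0.001,0,0,0,0],
  ],
)

```text
clock: 13.2
position: [0.5184, -0.0889, 0.1535]
ee_rot: [[-0.092, 0.996, -0.004], [0.996, 0.092, 0.002], [0.003, -0.003, -1.0]]
ft_force: [0.3, -0.2, -0.6]
gripper_width: 0.0436
grip_force: 0.0
```

move_arm(
  steps=[
    [50,0,0,0,0,0,0],
    [50,0,0,0,0,0,0],
  ],
)

```text
clock: 13.4
position: [0.5191, -0.0963, 0.1548]
ee_rot: [[-0.083, 0.997, -0.001], [0.997, 0.083, -0.001], [-0.001, -0.001, -1.0]]
ft_force: [0.2, -0.6, 1.5]
gripper_width: 0.0436
grip_force: 0.0
```

```bash
python3 - <<'E'
from h import *
st(); go(.5211,-.096,.047,4.9)
E
```

```text
t 13.4 pos [ 0.5191 -0.0963  0.1548] yang 4.7848462078722145 zax [-0.0012 -0.0012 -1.    ] w 0.04359645530858998 F [ 0.1595 -0.6303  1.4514] g 0.0 j7 0.27992860727884245
shift [0.0003 0.0022 0.1078]
turn -0.11515379212778498
```

move_arm(
  steps=[
    [50,0,0.0015,0.025,0,0,0],
    [50,0,0,0.03,0,0,0],
    [50,0,0,0.025,0,0,0],
    [50,0,0,0.018,0,0,0],
    [50,0,0,0.01,0,0,0],
  ],
)

```text
clock: 13.9
position: [0.5197, -0.0975, 0.0456]
ee_rot: [[-0.081, 0.997, -0.003], [0.997, 0.081, -0.002], [-0.001, -0.003, -1.0]]
ft_force: [-0.2, -0.0, 0.4]
gripper_width: 0.0435
grip_force: 0.0
```

move_arm(
  steps=[
    [50,0,0,0,0,0,0],
    [15,0,0,0,0,0,0],
    [15,0,0,0,0,0,0],
    [15,0,0,0,0,0,0],
    [15,0,0,0,0,0,0],
  ],
)

```text
clock: 14.4
position: [0.5225, -0.0947, 0.0485]
ee_rot: [[-0.084, 0.996, 0.003], [0.996, 0.084, 0.0], [-0.0, 0.003, -1.0]]
ft_force: [2.5, -1.1, 0.9]
gripper_width: 0.0217
grip_force: 30.0
```

move_arm(
  steps=[
    [15,0,0,0,0,0,0],
    [15,0,0,0,0,0,0],
  ],
)

```text
clock: 14.6
position: [0.5225, -0.0947, 0.0484]
ee_rot: [[-0.085, 0.996, 0.003], [0.996, 0.085, 0.0], [-0.0, 0.003, -1.0]]
ft_force: [3.5, 0.1, 3.4]
gripper_width: 0.0219
grip_force: 30.0
```

move_arm(
  steps=[
    [15,-0.005,0,0,0,0,0],
    [15,-0.01,0,0,0,0,0],
    [15,-0.01,0,0,0,0,0],
    [15,-0.008,0,0,0,0,0],
    [15,-0.005,0,0,0,0,0],
  ],
)

```text
clock: 15.1
position: [0.5255, -0.1332, 0.0484]
ee_rot: [[-0.084, 0.996, 0.002], [0.996, 0.084, 0.0], [0.0, 0.002, -1.0]]
ft_force: [3.8, 2.7, 6.4]
gripper_width: 0.0215
grip_force: 30.0
```

move_arm(
  steps=[
    [15,-0.003,0,0,0,0,0],
    [15,-0.003,0,0,0,0,0],
    [15,-0.003,0,0,0,0,0],
    [15,-0.003,0,0,0,0,0],
    [15,-0.003,0,0,0,0,0],
  ],
)

```text
clock: 15.6
position: [0.5267, -0.1471, 0.0484]
ee_rot: [[-0.085, 0.996, 0.002], [0.996, 0.085, 0.001], [0.001, 0.002, -1.0]]
ft_force: [2.8, 2.6, 6.8]
gripper_width: 0.0217
grip_force: 30.0
```

move_arm(
  steps=[
    [15,-0.001,0,0,0,0,0],
    [15,-0.001,0,0,0,0,0],
    [15,-0.001,0,0,0,0,0],
    [15,0,0,0,0,0,0],
  ],
)

```text
clock: 16.0
position: [0.5269, -0.1502, 0.0484]
ee_rot: [[-0.085, 0.996, 0.002], [0.996, 0.085, 0.001], [0.001, 0.002, -1.0]]
ft_force: [2.6, 2.7, 6.4]
gripper_width: 0.0219
grip_force: 30.0
```

move_arm(
  steps=[
    [15,-0.001,0,0,0,0,0],
    [15,-0.001,0,0,0,0,0],
    [15,-0.001,0,0,0,0,0],
    [15,0,0,0,0,0,0],
  ],
)

```text
clock: 16.4
position: [0.5272, -0.1532, 0.0484]
ee_rot: [[-0.085, 0.996, 0.002], [0.996, 0.085, 0.001], [0.001, 0.002, -1.0]]
ft_force: [2.1, 2.2, 7.3]
gripper_width: 0.0217
grip_force: 30.0
```

move_arm(
  steps=[
    [15,-0.001,0,0,0,0,0],
    [15,0,0,0,0,0,0],
  ],
)

```text
clock: 16.6
position: [0.5272, -0.1542, 0.0484]
ee_rot: [[-0.085, 0.996, 0.002], [0.996, 0.085, 0.001], [0.001, 0.002, -1.0]]
ft_force: [1.8, 2.8, 7.5]
gripper_width: 0.0217
grip_force: 30.0
```

move_arm(
  steps=[
    [15,-0.001,0,0,0,0,0],
    [15,0,0,0,0,0,0],
  ],
)

```text
clock: 16.8
position: [0.5273, -0.1552, 0.0484]
ee_rot: [[-0.085, 0.996, 0.002], [0.996, 0.085, 0.001], [0.001, 0.002, -1.0]]
ft_force: [1.8, 2.8, 6.8]
gripper_width: 0.0219
grip_force: 30.0
```

move_arm(
  steps=[
    [15,-0.001,0,0,0,0,0],
    [15,0,0,0,0,0,0],
  ],
)

```text
clock: 17.0
position: [0.5274, -0.1561, 0.0484]
ee_rot: [[-0.085, 0.996, 0.002], [0.996, 0.085, 0.001], [0.001, 0.002, -1.0]]
ft_force: [2.6, 3.2, 6.6]
gripper_width: 0.0216
grip_force: 30.0
```

move_arm(
  steps=[
    [15,-0.001,0,0,0,0,0],
    [15,0,0,0,0,0,0],
  ],
)

```text
clock: 17.2
position: [0.5275, -0.1571, 0.0484]
ee_rot: [[-0.085, 0.996, 0.002], [0.996, 0.085, 0.001], [0.001, 0.002, -1.0]]
ft_force: [2.0, 1.9, 7.6]
gripper_width: 0.0217
grip_force: 30.0
```

```bash
python3 - <<'E'
from h import *
s=st(); grab('wrist'); grab('scene')
yb=np.array([-.0854,.9963]); xb=np.array([.9963,.0854]); h=np.array([.545,-.386])+.0125*yb
for n in ('scene','wrist'):
    p,P=cloud(n); r=P[...,:2]-h; X=r@xb; Y=r@yb; Z=P[...,2]
    pl=(abs(X)<.06)&(abs(Z-.08)<.003)&(Y>.15)&(Y<.19)
    print(n,pl.sum(),np.nanpercentile(Y[pl],[2,50,98]) if pl.sum() else '')
p,_=cloud('scene'); cv2.imwrite('pics/c7.png',cv2.resize(p[160:240,115:255],None,fx=5.5,fy=5.5,interpolation=cv2.INTER_CUBIC))
E
```

```text
t 17.2 pos [ 0.5275 -0.1571  0.0484] yang 4.862461170835773 zax [ 0.0019  0.001  -1.    ] w 0.021723076557844924 F [2.0013 1.9413 7.5812] g 30.0058531248942 j7 0.4988837820539237
scene 12 [0.1697 0.1708 0.1737]
wrist 0
```

View pics/c7.png

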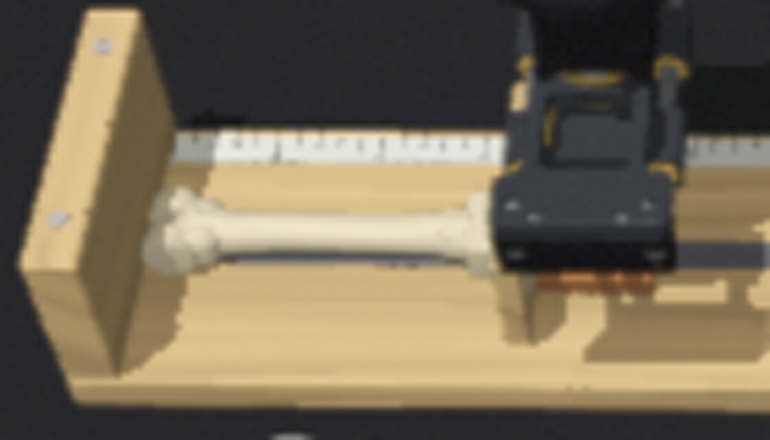

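The jaw is against the bone at crop (490,235), and the knuckles (150,240) are almost at the headboard. The jaw gap reads about 171 mm. I'll go on gently until the force rises.

move_arm(
  steps=[
    [15,-0.001,0,0,0,0,0],
    [15,0,0,0,0,0,0],
  ],
)

```text
clock: 17.5
position: [0.5276, -0.1581, 0.0484]
ee_rot: [[-0.085, 0.996, 0.002], [0.996, 0.085, 0.001], [0.001, 0.002, -1.0]]
ft_force: [2.5, 2.5, 6.5]
gripper_width: 0.0219
grip_force: 30.0
```

move_arm(
  steps=[
    [15,-0.001,0,0,0,0,0],
    [15,0,0,0,0,0,0],
  ],
)

```text
clock: 17.7
position: [0.5276, -0.1583, 0.0484]
ee_rot: [[-0.085, 0.996, 0.002], [0.996, 0.085, 0.002], [0.002, 0.002, -1.0]]
ft_force: [1.9, 4.7, 7.9]
gripper_width: 0.0218
grip_force: 30.0
```

move_arm(
  steps=[
    [15,-0.001,0,0,0,0,0],
    [15,0,0,0,0,0,0],
  ],
)

```text
clock: 17.9
position: [0.5276, -0.1583, 0.0484]
ee_rot: [[-0.086, 0.996, 0.001], [0.996, 0.086, 0.004], [0.003, 0.001, -1.0]]
ft_force: [-0.1, 5.7, 9.5]
gripper_width: 0.0221
grip_force: 30.0
```

move_arm(
  steps=[
    [15,-0.001,0,0,0,0,0],
    [15,0,0,0,0,0,0],
  ],
)

```text
clock: 18.1
position: [0.5276, -0.1584, 0.0484]
ee_rot: [[-0.086, 0.996, 0.0], [0.996, 0.086, 0.005], [0.005, 0.001, -1.0]]
ft_force: [0.0, 7.4, 10.1]
gripper_width: 0.0216
grip_force: 30.0
```

The jaw has stopped with 7 N on it, so the bone is clamped. Letting go and withdrawing upwards.

move_arm(
  steps=[
    [50,0,0,0,0,0,0],
    [50,0,0,0,0,0,0],
    [50,0,0,0,0,0,0],
    [50,0,0,0,0,0,0],
    [50,0,0,-0.02,0,0,0],
  ],
)

```text
clock: 18.6
position: [0.5239, -0.1613, 0.0651]
ee_rot: [[-0.084, 0.996, -0.006], [0.996, 0.084, 0.0], [0.001, -0.006, -1.0]]
ft_force: [-0.3, 1.5, -0.8]
gripper_width: 0.0428
grip_force: 0.0
```

move_arm(
  steps=[
    [50,0,0,-0.03,0,0,0],
    [50,0,0,-0.04,0,0,0],
    [50,0.03,0,-0.03,0,0,0],
    [50,0.04,0,-0.02,0,0,0],
    [50,0.04,0,0,0,0,0],
  ],
)

```text
clock: 19.1
position: [0.519, -0.0519, 0.1907]
ee_rot: [[-0.082, 0.997, 0.006], [0.997, 0.082, 0.0], [-0.0, 0.006, -1.0]]
ft_force: [1.1, 0.2, -1.0]
gripper_width: 0.0435
grip_force: 0.0
```

```bash
python3 - <<'E'
from h import *
s=st(); grab('scene')
yb=np.array([-.0854,.9963]); xb=np.array([.9963,.0854]); h=np.array([.545,-.386])+.0125*yb
p,P=cloud('scene'); r=P[...,:2]-h; X=r@xb; Y=r@yb; Z=P[...,2]
pl=(abs(X)<.06)&(abs(Z-.08)<.003)&(Y>.15)&(Y<.19)
print(np.nanpercentile(Y[pl],[2,50,98]))
cv2.imwrite('pics/c8.png',cv2.resize(p[150:250,100:300],None,fx=4,fy=4,interpolation=cv2.INTER_CUBIC))
E
```

```text
t 19.1 pos [ 0.519  -0.0519  0.1907] yang 4.702326953899521 zax [ 0.0057  0.0004 -1.    ] w 0.04346714832208164 F [ 1.0631  0.1873 -0.9859] g 0.0 j7 0.16447428236097827
[0.1689 0.1748 0.1809]
```

View pics/c8.png

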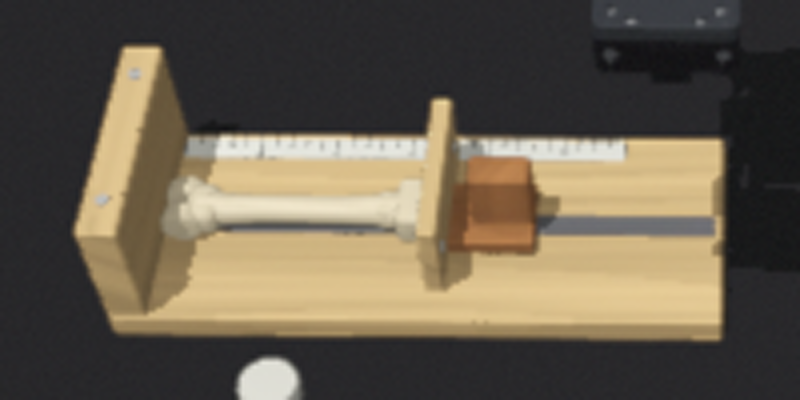

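The bone is held squarely between the headboard (knuckles at crop (185,208)) and the jaw (block at (410,205)). The measured gap is 169–170 mm, the length of the bone, and the robot is clear.

```bash
python3 -c "
from h import *
print(order.hand_in())"
```

```text
the job is handed in; nothing more can be done
None
```

The job is handed in: the cannon bone was drawn out by its knuckles, put down, regripped by its shaft and clamped on the board, knuckles to the headboard, with a jaw gap of about 170 mm; the other bones, the bottle and the tape were not touched.

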